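# Refit the gas stove's D-shaft knob, press it in and hold it at ignition

## Task

The control knob of the portable gas stove was pulled off for cleaning and lies on the worktop. Turn it so that the flat in its bore matches the flat of the brass tap stem, push it fully home on the stem and press it fully in against the tap's spring while the tap is still off, then, keeping it pressed in all the while, turn it anticlockwise (seen from above) to the stop at the flame mark, and finish holding it there, gripped and pressed in, as one does while the flame takes. Leave the milk pitcher and the brush where they are.

Things in the scene. Friction and masses are not known exactly. Their poses are not given: they have to be found in the camera images.
- knob: Loose black knob, 60 g, on the worktop right of the stove. Round skirt, 44 mm across, 20 mm high; an upright bar grip on top. Origin: centre of the underside; z up the axis, x towards the bar's pointed nose (white line at that end). At the start x is turned 0.25 rad clockwise to 1.4 rad anticlockwise from stem_top's x. Home: underside 10 mm above the deck; pressed in: 4 mm.
- knob_grip (a point): Middle of the knob's bar grip, on the axis, 28 mm above the underside; axes as the knob's. The bar is 12 mm thick (y), stands from 20 to 36 mm above the underside, and runs along x from -21 mm to the nose tip at +28 mm; its sides are flat and parallel from x = -18 to +15 mm.
- knob_bore (a point): Centre of the roof of the knob's bore, on the axis, 16 mm above the underside; axes as the knob's. The bore is a blind D-shaped hole, open below, 16 mm deep, 13 mm in diameter, its flat on the nose side (+x), 3.5 mm from the axis. Knob fully home = this point meets stem_top.
- stem_top (a point): Centre of the top end of the tap's upright brass D-stem; moves and turns with it. Stem: 12 mm in diameter, 26 mm above the deck; its upper 20 mm have one flat 3 mm from the axis; 2 mm chamfer on top. x = outward direction of the flat, z up: the knob goes on with its x along this x. Loose fit: 0.5 mm all round, up to 0.2 rad of turning play either way; slides on without force once the flats match.
- tap_push (a joint): How far the stem is pushed in, m: 0 = out, 0.006 = fully in, against a stop. A spring pushes it out: 4 N at the start of the travel, 10 N fully in.
- tap_turn (a joint): How far the tap is turned, rad: 0 = off (as at the start; the flat faces the short straight mark on the deck), growing anticlockwise seen from above to a stop at 1.047 (60 degrees, flame mark). Friction about 0.03 N m; it stays where it is left. While turning, the knob leads the stem by this play of up to 0.2 rad.
- stove: Portable single-burner gas stove, steel, fixed: 190 mm deep (x), 280 mm wide (y), deck 80 mm above the worktop. Origin: centre of its footprint; x away from the robot, y to the robot's left. Burner at x = 5, y = 48 mm, its iron pan support up to 116 mm above the worktop, within 72 mm of the burner's axis. Tap stem at x = -35, y = -90 mm in a flat round bezel 53 mm across.
- milk_pitcher: Steel milk pitcher, 72 x 86 x 94 mm high, loose, beyond the knob; origin at the centre of its underside. Leave alone.
- bar_brush: Bar brush with wooden handle, 169 x 38 x 23 mm, loose, lying to the right of the knob; origin at the middle of its underside, long axis y. Leave alone.
There are look-alikes about, which are no part of the job. Leave any purple or red look-alike of the knob alone.

How it is judged (in metres and radians):
On the way:
1. the knob is fully home on the stem, flats matched, and pressed in at least 4 mm while the tap is still off (horizontal distance between knob_bore and stem_top below 0.003 m and z of knob_bore in the frame of stem_top below 0.003 m and angle between the x axis of knob and the x axis of stem_top, either way round below 0.4 rad and angle between knob's own z axis and vertical below 0.12 rad and value of joint tap_push above 0.004 m and value of joint tap_turn below 0.3 rad), for 0.1 s.
At the end, for the whole second after the job is handed in: Knob fully home on the stem (bore roof within 3 mm of its top, axes within 3 mm, flats matched, upright), stem pushed in over 4 of its 6 mm, tap turned over 0.75 of its 1.047 rad, fingers still on the knob, which presses on the stem with over 4 N (horizontal distance between knob_bore and stem_top below 0.003 m and z of knob_bore in the frame of stem_top below 0.003 m and angle between the x axis of knob and the x axis of stem_top, either way round below 0.4 rad and angle between knob's own z axis and vertical below 0.12 rad and value of joint tap_push above 0.004 m and contact force between the fingers and knob above 1 N and contact force between knob and stove above 4 N and value of joint tap_turn above 0.75 rad); the arm keeps its last pose, push and grip.
It fails at once if the tap is turned from off without being pressed in (its interlock would be forced) (value of joint tap_turn above 0.35 rad and value of joint tap_push below 0.0015 m).
It fails at once if the milk pitcher or brush is moved more than 3 cm (distance of any of milk_pitcher, bar_brush from where it was at the start of the episode above 0.03 m).
It also fails if it takes over 48 s, if anything falls off the work surface, if the arm or the gripper's body presses on something with over 40 N, if the wrist force passes 120 N, or if a joint passes its speed limit or range.

## Robot

A 6-joint arm with a two-finger parallel gripper is mounted at the origin on a cart in front of the work surface, level with it; the furniture and walls round the work are solid. World frame = base frame: x ahead of the robot, y to its left, z up, the work surface at z = 0. Lengths are in mm, angles in rad, forces in N, time in s.
With the tool pointing down it reaches from about 275 to 825 mm from the base axis. Payload 5.2 kg.
Tool frame: the origin (TCP) lies midway between the tips of the shut fingers; the grasp point (between the pads) lies behind it (arm.pinch_z is the z of the grasp point in the tool frame, in mm); z points along the fingers, y is the line along which they close (so a half turn about z gives the same grasp; the last joint's range is limited). The gripper opens to 93 mm and grips with 3 to 60 N. Pads are 15 mm wide; open, the fingers measure 128 mm over their backs; the gripper's body (75 mm by 188 mm) begins 65 mm behind the grasp point.
Start: joints at [1.056, 0.259, 1.535, -0, 1.348, -0.203], TCP at [168.703, 523.492, 218.653] pointing down, gripper open.
Joint ranges: [-3.14, 3.14], [-0.91, 2.08], [0.19, 2.58], [-1.22, 4.36], [0.22, 2.71], [-3.12, 3.12]. Speed limits (rad/s): [2.57, 2.57, 3.14, 3.14, 3.14, 3.14].

## Interface

Orientations are given as a unit quaternion [w, x, y, z].
In Python, from plant import arm gives the robot as it stands. The module is installed in compiled form; this text tells all that it offers.
- The arm moves only by the tool drive_tool, never from a script. Its argument "moves" is a list of rows, each an object of numbers: "x", "y", "z": the shift along the tool's x, y, z in units of 25 mm (1.0 is 25 mm); "wx", "wy", "wz": the turn, a rotation vector about the tool's x, y, z in units of 6 degrees (1.0 is 6 degrees); "jaw": the opening, from 0 (shut) to 1 (fully open). A call has 1 to 12 rows; each row shifts and turns the commanded pose from where the row before left it, along the tool's axes as they then stand; what a row does not reach is not made up. A row lasts 1/12 s, in which the tool goes at most 41.7 mm and 7.16 degrees, less where a joint would pass 70% of its speed; a pose out of reach is approached as far as the arm can. A call is refused whole if a number of a shift passes 1 or a number of a turn 1, either way. A call with a gripper value outside its range is refused whole. The fingers move at their own pace and stop on an object; the grip force is fixed at half the most. Time passes only in rows, so rows that do not move let the fingers close. It gives the time, the measured TCP pose, the force, the opening and the grip force at its end, in the units of the state.
- arm.sense(): the state, without advancing time (a new reading comes with each control period).
- arm.capture(name): name is "side" or "top"; returns the picture (420x560x3 uint8, red, green, blue); there is no depth.
- arm.get_calibration(name): a dict with "fovy" (degrees; the focal length in pixels is half the picture's height over the tangent of half this angle, whatever the lens; pixels are square), "cx", "cy" (the principal point, pixels), "rvec" (rotation vector, rad) and "tvec" (3), from world to camera coordinates, as OpenCV has them. Camera axes: x right, y down, z forward; pixel columns grow to the right and rows downward; lengths in mm; the calibration is good to about 2 mm. A picture is of the moment at which its call begins. get_calibration takes no time and is no camera call.
- arm.finish_job(): hands the job in; it is judged then, once.
The state is a dict: "time_s": time; "q": joint angles; "joint_vel": joint speeds; "effort": joint torques, N m; "position": TCP position; "tcp_rot": TCP orientation; "ft_force": force on the tool from outside, world axes, zero at the start; "wrist_torque": the same for the moment, N m; "grip_width": opening from 0.0 (shut) to 1.0 (fully open); "gripper_force": force on a finger pad.
Only numpy, scipy, OpenCV 4.12 (cv2) and the standard library are available. Lean on these libraries where they do the work, as an engineer would, in place of code of your own. Each camera call takes 0.05 s, during which the arm holds its last target. There are 200 camera calls.

## Working session

There is one attempt and no reset: what is moved stays moved. The work goes in short steps, Python scripts to look and compute and a tool call to move; the robot and the scene stay as the last step left them, time stands still between calls to the robot, and variables do not carry over. Pictures are saved under pics/ and viewed, at most 10 in all, crops included, and the job is handed in when it is done.

Besides the shell and the picture viewer there is one more tool, called as name([rows], argument=value, ...), one row to a line, values as JSON. drive_tool: Moves the arm, as the interface text tells. Its arguments: {"type":"object","properties":{"moves":{"type":"array"}},"required":["moves"]}

```bash
mkdir -p pics; cat > h.py <<'E'
import numpy as np, cv2
from plant import arm
from scipy.spatial.transform import Rotation as R
def cal(n):
    c=arm.get_calibration(n); f=210/np.tan(np.radians(c['fovy'])/2)
    return np.array([[f,0,c['cx']],[0,f,c['cy']],[0,0,1]]),np.array(c['rvec'],float).ravel(),np.array(c['tvec'],float).ravel()
def ray(n,u,v,z):
    K,r,t=cal(n); Rm=cv2.Rodrigues(r)[0]; o=-Rm.T@t; d=Rm.T@np.linalg.inv(K)@[u,v,1.]
    return o+d*(z-o[2])/d[2]
def proj(n,p):
    K,r,t=cal(n); return cv2.projectPoints(np.array(p,float).reshape(-1,1,3),r,t,K,None)[0].reshape(-1,2)
E
python3 - <<'E'
from h import *
for n in('top','side'):
    im=arm.capture(n); cv2.imwrite(f'pics/{n}0.png',im[...,::-1]); 
    K,r,t=cal(n); print(n,K[0,0],K[:2,2],-cv2.Rodrigues(r)[0].T@t, arm.get_calibration(n).keys())
s=arm.sense(); print(s); print(arm.pinch_z)
E
```

```text
top 518.5804721515418 [276.87931321 205.31137141] [ 435.15412304  -60.23217244 1196.64313758] dict_keys(['fovy', 'cx', 'cy', 'rvec', 'tvec'])
side 441.62678610947347 [284.66753807 212.35498208] [ 421.00823824 -781.00840023  748.4988125 ] dict_keys(['fovy', 'cx', 'cy', 'rvec', 'tvec'])
{'time_s': 0.1, 'q': array([ 1.05618197e+00,  2.59265772e-01,  1.53598999e+00, -3.98373935e-05,
        1.34801843e+00, -2.02801404e-01]), 'joint_vel': array([-1.60381196e-03, -1.82374133e-03, -1.56750699e-03, -5.66931009e-04,
       -3.86436474e-05, -8.90505004e-04]), 'effort': array([ 2.77923631e-03, -4.38214910e+01, -2.84642404e+01,  7.20437570e-02,
        3.64084798e-02, -5.28827150e-05]), 'position': array([168.46679071, 523.02637612, 217.89663555]), 'tcp_rot': array([-2.76977359e-04,  1.55271225e-01,  9.87871520e-01, -7.94072657e-04]), 'ft_force': array([-0.46021437,  0.08687617, -0.10672859]), 'wrist_torque': array([-0.03349517, -0.05959464,  0.03395417]), 'gripper_force': 0.0, 'grip_width': 1.0002526521877577}
-18.8
```

View pics/top0.png

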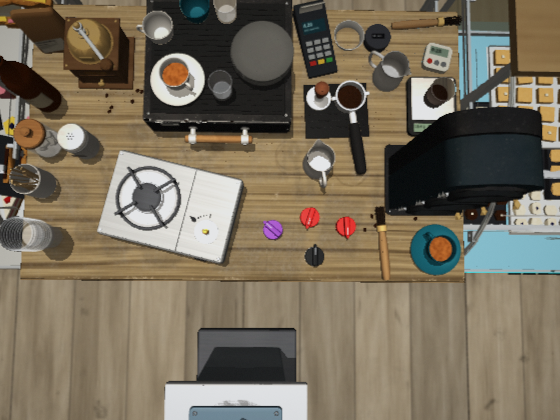

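View pics/side0.png

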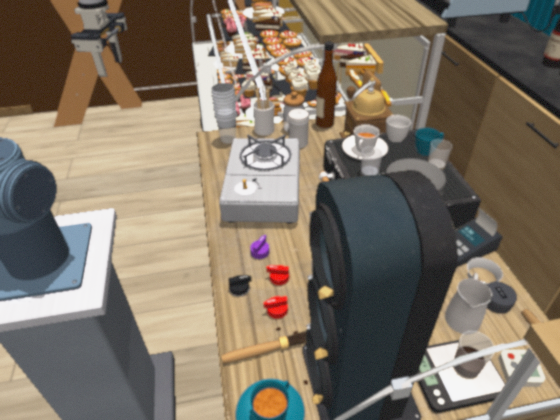

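Candidates in the top view are the black knob (314,256), a purple one (273,230), red ones (310,217) and (346,226), and a round black item at (377,37). I choose the black one at (314,256), which is also at (239,284) in the side view. I'll check it in one close crop together with the stem at about (206,232).

```bash
python3 - <<'E'
from h import *
im=cv2.imread('pics/top0.png')
a=im[236:276,294:334]; b=im[207:257,181:231]
c=np.hstack([cv2.resize(a,(400,400),interpolation=cv2.INTER_CUBIC),cv2.resize(b,(400,400),interpolation=cv2.INTER_CUBIC)])
s=cv2.imread('pics/side0.png')
d=np.hstack([cv2.resize(s[267:297,219:259],(400,200)[:2],interpolation=cv2.INTER_CUBIC)[:195],cv2.resize(s[170:200,225:265],(400,200),interpolation=cv2.INTER_CUBIC)[:195]])
cv2.imwrite('pics/crop.png',np.vstack([c,d]))
h=cv2.cvtColor(im,cv2.COLOR_BGR2HSV)
# black knob
g=im.max(2); m=np.zeros_like(g); m[238:274,296:332]=(g[238:274,296:332]<65)*255
n,l,st,ce=cv2.connectedComponentsWithStats(m); i=1+np.argmax(st[1:,4]); print('knob',st[i],ce[i])
for z in(0,20,36): print(z,ray('top',*ce[i],z))
# brass
m=cv2.inRange(h,(15,90,80),(35,255,255)); m2=np.zeros_like(m); m2[212:252,186:226]=m[212:252,186:226]
n,l,st,ce=cv2.connectedComponentsWithStats(m2); print(st[1:],ce[1:])
for c in ce[1:]: print(ray('top',*c,106))
# stove outline
w=((h[...,1]<40)&(h[...,2]>120)).astype(np.uint8)*255; w[:140]=0;w[270:]=0;w[:,:90]=0;w[:,250:]=0
w=cv2.morphologyEx(w,cv2.MORPH_CLOSE,np.ones((15,15)))
cs=max(cv2.findContours(w,0,2)[0],key=cv2.contourArea); hl=cv2.convexHull(cs)
q=cv2.approxPolyDP(hl,12,True).reshape(-1,2);print(q)
for p in q: print(ray('top',*p,80)[:2])
rc=cv2.minAreaRect(np.array([ray('top',*p,80)[:2] for p in cs.reshape(-1,2)],np.float32));print(rc)
E
```

```text
knob [305 244  19  23 269] [314.14869888 256.40520446]
0 [ 434.26474765 -173.8467837     0.        ]
20 [ 434.27961216 -171.94789492   20.        ]
36 [ 434.29150376 -170.4287839    36.        ]
[[203 229   6   5  22]] [[205.27272727 231.18181818]]
[484.82430344  65.05576466 106.        ]
[[120 151]
 [241 180]
 [220 261]
 [ 97 231]]
[658.05135678 256.53687248]
[597.88494494  -6.75563365]
[422.66124087  35.22888208]
[483.96898927 298.6713515 ]
((540.3758544921875, 145.74038696289062), (274.0433654785156, 184.8641815185547), 76.57293701171875)
```

View pics/crop.png

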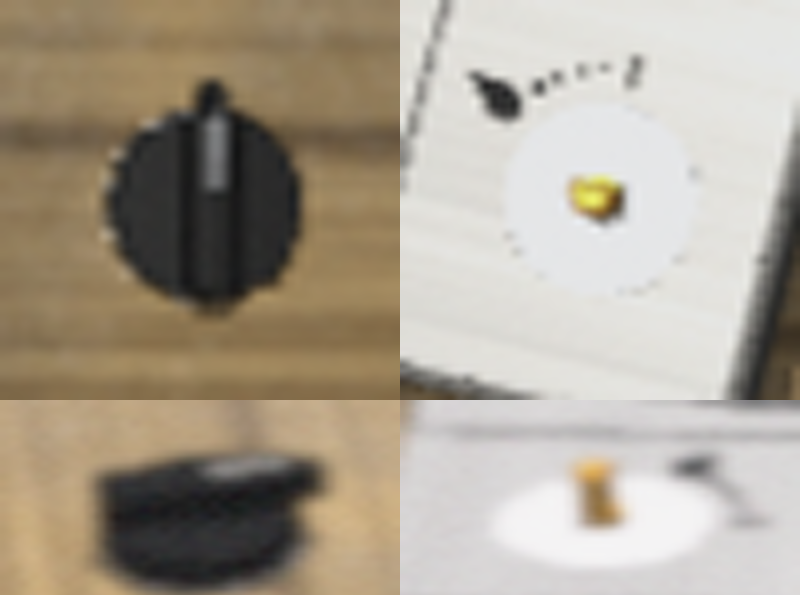

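The crop confirms a black knob with its nose pointing up in the image, tip at about (315,244), rear at about (315,267) and a grey-white line. The brass stem top is at (205.3,231.2), the off mark is at (210.4,215.8) and the flame mark is at (193,219).

```bash
python3 - <<'E'
from h import *
P=lambda *a:ray(*a)[:2].round(1)
print('nose',P('top',315.0,244.2,36),'rear',P('top',315.2,267,36),'left0',P('top',304.6,256,0),'right20',P('top',324.2,256,20))
print('line',P('top',315.5,251,36))
print('mark dir', P('top',210.4,215.8,80),'bezel',P('top',206,232,80),'stem',P('top',205.3,231.2,106))
print('side stem',P('side',244.2,180.2,106))
s=cv2.imread('pics/side0.png');hs=cv2.cvtColor(s,cv2.COLOR_BGR2HSV)
m=cv2.inRange(hs,(10,90,60),(35,255,255))[172:196,234:256]
print(m//255)
g=(s.max(2)<60)[270:298,224:256].astype(int);print('\n'.join(''.join('.#'[v] for v in r) for r in g))
for k in [(434,-171,0),(434,-171,20),(434,-171,36),(462,-171,36),(413,-171,36)]: print(k,proj('side',k))
for k in [(485,65.5,106),(485,65.5,80)]: print(k,proj('side',k))
E
```

```text
nose [ 461.5 -172.3] rear [ 410.8 -172.8] left0 [ 435.  -151.8] right20 [ 435.4 -194.7]
line [ 446.3 -173.4]
mark dir [519.2  57.8] bezel [484.3  66.4] stem [484.8  65. ]
side stem [485.7  63. ]
[[0 0 0 0 0 0 0 0 0 0 0 0 0 0 0 0 0 0 0 0 0 0]
 [0 0 0 0 0 0 0 0 0 0 0 0 0 0 0 0 0 0 0 0 0 0]
 [0 0 0 0 0 0 0 0 0 0 0 0 0 0 0 0 0 0 0 0 0 0]
 [0 0 0 0 0 0 0 0 0 0 0 0 0 0 0 0 0 0 0 0 0 0]
 [0 0 0 0 0 0 0 0 0 0 0 0 0 0 0 0 0 0 0 0 0 0]
 [0 0 0 0 0 0 0 0 0 0 0 0 0 0 0 0 0 0 0 0 0 0]
 [0 0 0 0 0 0 0 0 0 0 0 0 0 0 0 0 0 0 0 0 0 0]
 [0 0 0 0 0 0 0 0 0 0 1 0 0 0 0 0 0 0 0 0 0 0]
 [0 0 0 0 0 0 0 0 0 1 1 1 0 0 0 0 0 0 0 0 0 0]
 [0 0 0 0 0 0 0 0 0 1 1 1 0 0 0 0 0 0 0 0 0 0]
 [0 0 0 0 0 0 0 0 0 1 1 0 0 0 0 0 0 0 0 0 0 0]
 [0 0 0 0 0 0 0 0 0 0 1 0 0 0 0 0 0 0 0 0 0 0]
 [0 0 0 0 0 0 0 0 0 0 1 1 0 0 0 0 0 0 0 0 0 0]
 [0 0 0 0 0 0 0 0 0 0 1 1 0 0 0 0 0 0 0 0 0 0]
 [0 0 0 0 0 0 0 0 0 0 1 1 1 0 0 0 0 0 0 0 0 0]
 [0 0 0 0 0 0 0 0 0 0 1 1 1 0 0 0 0 0 0 0 0 0]
 [0 0 0 0 0 0 0 0 0 0 0 0 0 0 0 0 0 0 0 0 0 0]
 [0 0 0 0 0 0 0 0 0 0 0 0 0 0 0 0 0 0 0 0 0 0]
 [0 0 0 0 0 0 0 0 0 0 0 0 0 0 0 0 0 0 0 0 0 0]
 [0 0 0 0 0 
[... 769 characters left out ...]
#######........
......##################........
......##################........
......##################........
.......################.........
.......################.........
........#############...........
.........##########.............
.............####...............
................................
................................
................................
(434, -171, 0) [[238.16707207 287.72523355]]
(434, -171, 20) [[237.39612901 281.72553913]]
(434, -171, 36) [[236.76339592 276.8014333 ]]
(462, -171, 36) [[250.04226202 274.6553579 ]]
(413, -171, 36) [[226.72952715 278.42306565]]
(485, 65.5, 106) [[243.78286219 179.62391042]]
(485, 65.5, 80) [[244.56335155 188.13759698]]
```

drive_tool([
  {"wz": -0.99},
  {"wz": -0.99},
  {"wz": -0.99},
  {"x": -0.38,"y": -1},
  {"x": -0.38,"y": -1},
  {"x": -0.38,"y": -1},
  {"x": -0.38,"y": -1},
  {"x": -0.38,"y": -1},
  {"x": -0.38,"y": -1},
  {"x": -0.38,"y": -1},
  {"x": -0.38,"y": -1},
  {"x": -0.38,"y": -1},
])

```text
validation failed for argument at $.mo...
```

drive_tool([
  {"x": -0.38,"y": -1},
  {"x": -0.38,"y": -1},
  {"x": -0.38,"y": -1},
  {"x": -0.38,"y": -1},
  {"x": -0.38,"y": -1},
  {"x": -0.38,"y": -1},
  {"x": -0.38,"y": -1},
  {"x": -0.38,"y": -1},
  {"x": -0.38,"y": -1},
  {"x": -0.38,"y": -1},
  {"x": -0.38,"y": -1},
  {"x": -0.38,"y": -1},
])

```text
validation failed for argument at $.mo...
```

drive_tool([
  {"x": -0.38,"y": -1,"z": 0.6,"jaw": 0.5},
  {"x": -0.38,"y": -1,"z": 0.6,"jaw": 0.5},
  {"x": -0.38,"y": -1,"z": 0.6,"jaw": 0.5},
  {"x": -0.38,"y": -1,"z": 0.6,"jaw": 0.5},
  {"x": -0.38,"y": -1,"z": 0.6,"jaw": 0.5},
  {"x": -0.38,"y": -0.8,"z": 0.6,"jaw": 0.5},
  {"jaw": 0.5},
  {"jaw": 0.5},
])

```text
validation failed for argument at $.mo...
```

```bash
cat >> h.py <<'E'
def to(x,y,z,yaw):
    "remaining tool-frame shift (units) and wz (units) to a tool-down pose"
    s=arm.sense(); q=s['tcp_rot']; r=R.from_quat([q[1],q[2],q[3],q[0]]); M=r.as_matrix()
    d=M.T@(np.array([x,y,z])-s['position'])/25; cy=np.arctan2(M[1,0],M[0,0]); dy=(yaw-cy+np.pi)%(2*np.pi)-np.pi
    tx=R.from_matrix(M)
    print('t',round(s['time_s'],2),'pos',s['position'].round(1),'yaw',round(cy,3),'tilt',M[:2,2].round(4),'jaw',round(s['grip_width'],3),'gf',round(s['gripper_force'],1),'F',s['ft_force'].round(1),'T',s['wrist_torque'].round(2))
    print('shift',d.round(2),'wz',round(-np.degrees(dy)/6,2))
E
python3 -c "
from h import *
to(433.5,-172.7,22.5,np.pi)
for n in('top','side'): cv2.imwrite(f'pics/{n}1.png',arm.capture(n)[...,::-1])
a=cv2.imread('pics/top1.png')[200:300,240:380];b=cv2.imread('pics/side1.png')[200:320,180:320]
cv2.imwrite('pics/c1.png',np.hstack([cv2.resize(a,(400,286)),cv2.resize(b,(334,286))]))
"
```

```text
t 0.1 pos [168.5 523.  217.9] yaw 2.83 tilt [-0.0008 -0.0015] jaw 1.0 gf 0.0 F [-0.5  0.1 -0.1] T [-0.03 -0.06  0.03]
shift [-18.63 -23.22   7.85] wz -2.98
```

View pics/c1.png

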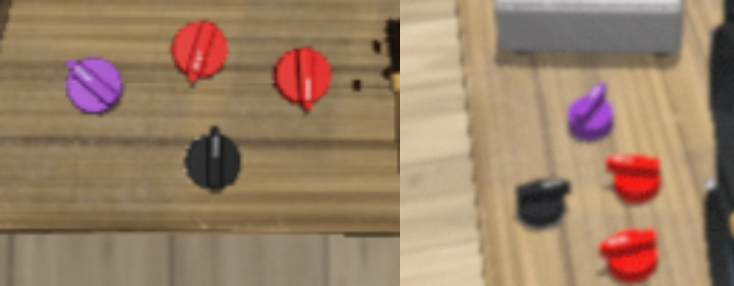

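The crop shows only the unoccluded black knob, because the moves were refused and the arm has not moved. Each row probably needs every key.

drive_tool([
  {"x": 0,"y": 0,"z": 0,"wx": 0,"wy": 0,"wz": -0.99,"jaw": 1},
  {"x": 0,"y": 0,"z": 0,"wx": 0,"wy": 0,"wz": -0.99,"jaw": 1},
  {"x": 0,"y": 0,"z": 0,"wx": 0,"wy": 0,"wz": -0.99,"jaw": 1},
  {"x": -0.38,"y": -1,"z": 0,"wx": 0,"wy": 0,"wz": 0,"jaw": 1},
  {"x": -0.38,"y": -1,"z": 0,"wx": 0,"wy": 0,"wz": 0,"jaw": 1},
  {"x": -0.38,"y": -1,"z": 0,"wx": 0,"wy": 0,"wz": 0,"jaw": 1},
  {"x": -0.38,"y": -1,"z": 0,"wx": 0,"wy": 0,"wz": 0,"jaw": 1},
  {"x": -0.38,"y": -1,"z": 0,"wx": 0,"wy": 0,"wz": 0,"jaw": 1},
  {"x": -0.38,"y": -1,"z": 0,"wx": 0,"wy": 0,"wz": 0,"jaw": 1},
  {"x": -0.38,"y": -1,"z": 0,"wx": 0,"wy": 0,"wz": 0,"jaw": 1},
  {"x": -0.38,"y": -1,"z": 0,"wx": 0,"wy": 0,"wz": 0,"jaw": 1},
  {"x": -0.38,"y": -1,"z": 0,"wx": 0,"wy": 0,"wz": 0,"jaw": 1},
])

```text
time_s: 1.2
position: [254.1, 297.2, 218.6]
tcp_rot: [0.0, 0.0, 1.0, -0.0]
ft_force: [0.7, -0.7, -0.3]
grip_width: 1.002
gripper_force: 0.0
```

drive_tool([
  {"x": -0.38,"y": -1,"z": 0,"wx": 0,"wy": 0,"wz": 0,"jaw": 1},
  {"x": -0.38,"y": -1,"z": 0,"wx": 0,"wy": 0,"wz": 0,"jaw": 1},
  {"x": -0.38,"y": -1,"z": 0,"wx": 0,"wy": 0,"wz": 0,"jaw": 1},
  {"x": -0.38,"y": -1,"z": 0,"wx": 0,"wy": 0,"wz": 0,"jaw": 1},
  {"x": -0.38,"y": -1,"z": 0,"wx": 0,"wy": 0,"wz": 0,"jaw": 1},
  {"x": -0.38,"y": -1,"z": 0,"wx": 0,"wy": 0,"wz": 0,"jaw": 1},
  {"x": -0.38,"y": -1,"z": 0,"wx": 0,"wy": 0,"wz": 0,"jaw": 1},
  {"x": -0.38,"y": -1,"z": 0,"wx": 0,"wy": 0,"wz": 0,"jaw": 1},
  {"x": -0.38,"y": -1,"z": 0,"wx": 0,"wy": 0,"wz": 0,"jaw": 1},
  {"x": -0.38,"y": -1,"z": 0,"wx": 0,"wy": 0,"wz": 0,"jaw": 1},
  {"x": -0.38,"y": -1,"z": 0,"wx": 0,"wy": 0,"wz": 0,"jaw": 1},
  {"x": -0.38,"y": -1,"z": 0,"wx": 0,"wy": 0,"wz": 0,"jaw": 1},
])

```text
time_s: 2.2
position: [367.9, -3.0, 218.7]
tcp_rot: [0.0, 0.001, 1.0, 0.0]
ft_force: [1.4, -0.3, -0.3]
grip_width: 1.0
gripper_force: 0.0
```

drive_tool([
  {"x": -0.38,"y": -1,"z": 0.6,"wx": 0,"wy": 0,"wz": 0,"jaw": 0.5},
  {"x": -0.38,"y": -1,"z": 0.6,"wx": 0,"wy": 0,"wz": 0,"jaw": 0.5},
  {"x": -0.38,"y": -1,"z": 0.6,"wx": 0,"wy": 0,"wz": 0,"jaw": 0.5},
  {"x": -0.38,"y": -1,"z": 0.6,"wx": 0,"wy": 0,"wz": 0,"jaw": 0.5},
  {"x": -0.38,"y": -1,"z": 0.6,"wx": 0,"wy": 0,"wz": 0,"jaw": 0.5},
  {"x": -0.38,"y": -1,"z": 0.6,"wx": 0,"wy": 0,"wz": 0,"jaw": 0.5},
  {"x": -0.38,"y": -0.84,"z": 0.6,"wx": 0,"wy": 0,"wz": 0,"jaw": 0.5},
  {"x": 0,"y": 0,"z": 0,"wx": 0,"wy": 0,"wz": 0,"jaw": 0.5},
  {"x": 0,"y": 0,"z": 0,"wx": 0,"wy": 0,"wz": 0,"jaw": 0.5},
])

```text
time_s: 2.95
position: [433.6, -173.1, 112.5]
tcp_rot: [-0.001, 0.001, 1.0, 0.001]
ft_force: [0.3, 0.5, 0.4]
grip_width: 0.503
gripper_force: 0.0
```

```bash
python3 -c "
from h import *
to(433.5,-172.7,22.5,np.pi)
"
```

```text
t 2.95 pos [ 433.6 -173.1  112.5] yaw 3.139 tilt [-0.0023  0.0018] jaw 0.503 gf 0.0 F [0.3 0.5 0.4] T [ 0.05  0.07 -0.02]
shift [-0.    0.01  3.6 ] wz -0.03
```

drive_tool([
  {"x": 0,"y": 0.02,"z": 0.8,"wx": 0,"wy": 0,"wz": 0,"jaw": 0.5},
  {"x": 0,"y": 0,"z": 0.8,"wx": 0,"wy": 0,"wz": 0,"jaw": 0.5},
  {"x": 0,"y": 0,"z": 0.8,"wx": 0,"wy": 0,"wz": 0,"jaw": 0.5},
  {"x": 0,"y": 0,"z": 0.6,"wx": 0,"wy": 0,"wz": 0,"jaw": 0.5},
  {"x": 0,"y": 0,"z": 0.4,"wx": 0,"wy": 0,"wz": 0,"jaw": 0.5},
  {"x": 0,"y": 0,"z": 0.18,"wx": 0,"wy": 0,"wz": 0,"jaw": 0.5},
  {"x": 0,"y": 0,"z": 0,"wx": 0,"wy": 0,"wz": 0,"jaw": 0.5},
  {"x": 0,"y": 0,"z": 0,"wx": 0,"wy": 0,"wz": 0,"jaw": 0},
  {"x": 0,"y": 0,"z": 0,"wx": 0,"wy": 0,"wz": 0,"jaw": 0},
  {"x": 0,"y": 0,"z": 0,"wx": 0,"wy": 0,"wz": 0,"jaw": 0},
  {"x": 0,"y": 0,"z": 0,"wx": 0,"wy": 0,"wz": 0,"jaw": 0},
  {"x": 0,"y": 0,"z": 0,"wx": 0,"wy": 0,"wz": 0,"jaw": 0},
])

```text
time_s: 3.95
position: [434.5, -172.4, 24.7]
tcp_rot: [0.0, 0.0, 1.0, -0.0]
ft_force: [-1.0, -0.1, -0.2]
grip_width: 0.19
gripper_force: 0.0
```

```bash
python3 -c "
from h import *
to(485,65.3,150,np.pi-.235)
"
```

```text
t 3.95 pos [ 434.5 -172.4   24.7] yaw 3.141 tilt [ 0.0009 -0.0006] jaw 0.19 gf 0.0 F [-1.  -0.1 -0.2] T [ 0.   -0.02  0.06]
shift [-2.02  9.51 -5.02] wz 2.24
```

drive_tool([
  {"x": 0,"y": 0,"z": 0.05,"wx": 0,"wy": 0,"wz": 0,"jaw": 0},
  {"x": 0,"y": 0,"z": 0,"wx": 0,"wy": 0,"wz": 0,"jaw": 0},
  {"x": 0,"y": 0,"z": 0,"wx": 0,"wy": 0,"wz": 0,"jaw": 0},
  {"x": 0,"y": 0,"z": 0,"wx": 0,"wy": 0,"wz": 0,"jaw": 0},
  {"x": 0,"y": 0,"z": 0,"wx": 0,"wy": 0,"wz": 0,"jaw": 0},
])

```text
time_s: 4.37
position: [434.5, -172.5, 23.5]
tcp_rot: [0.0, 0.0, 1.0, -0.0]
ft_force: [-0.9, 0.7, 6.6]
grip_width: 0.129
gripper_force: 30.0
```

```bash
python3 -c "
from h import *
for i in range(4): to(485,65.3,150,np.pi-.235); arm.capture('top')
"
```

```text
t 4.37 pos [ 434.5 -172.5   23.5] yaw 3.141 tilt [ 0.0007 -0.0005] jaw 0.129 gf 30.0 F [-0.9  0.7  6.6] T [ 0.16  0.23 -0.05]
shift [-2.02  9.51 -5.06] wz 2.24
t 4.42 pos [ 434.5 -172.5   23.6] yaw 3.141 tilt [ 0.0009 -0.0006] jaw 0.124 gf 30.0 F [-0.6  0.6  5.5] T [0.21 0.2  0.  ]
shift [-2.01  9.51 -5.06] wz 2.24
t 4.47 pos [ 434.5 -172.5   23.5] yaw 3.141 tilt [ 0.0008 -0.0006] jaw 0.125 gf 30.0 F [-1.4  1.8  6. ] T [ 0.11  0.18 -0.02]
shift [-2.02  9.51 -5.06] wz 2.24
t 4.52 pos [ 434.5 -172.5   23.5] yaw 3.141 tilt [ 0.0008 -0.0005] jaw 0.122 gf 30.0 F [-1.9  0.7  6. ] T [0.17 0.15 0.03]
shift [-2.02  9.51 -5.06] wz 2.24
```

drive_tool([
  {"x": 0,"y": 0,"z": -0.5,"wx": 0,"wy": 0,"wz": 0,"jaw": 0},
  {"x": 0,"y": 0,"z": -1,"wx": 0,"wy": 0,"wz": 0,"jaw": 0},
  {"x": 0,"y": 0,"z": -1,"wx": 0,"wy": 0,"wz": 0,"jaw": 0},
  {"x": 0,"y": 0,"z": -1,"wx": 0,"wy": 0,"wz": 0,"jaw": 0},
  {"x": 0,"y": 0,"z": -1,"wx": 0,"wy": 0,"wz": 0,"jaw": 0},
  {"x": 0,"y": 0,"z": -1,"wx": 0,"wy": 0,"wz": 0,"jaw": 0},
  {"x": -0.2,"y": 0.95,"z": 0,"wx": 0,"wy": 0,"wz": 0,"jaw": 0},
  {"x": -0.2,"y": 0.95,"z": 0,"wx": 0,"wy": 0,"wz": 0,"jaw": 0},
  {"x": -0.2,"y": 0.95,"z": 0,"wx": 0,"wy": 0,"wz": 0,"jaw": 0},
  {"x": -0.2,"y": 0.95,"z": 0,"wx": 0,"wy": 0,"wz": 0,"jaw": 0},
  {"x": -0.2,"y": 0.95,"z": 0,"wx": 0,"wy": 0,"wz": 0,"jaw": 0},
  {"x": -0.2,"y": 0.95,"z": 0,"wx": 0,"wy": 0,"wz": 0,"jaw": 0},
])

```text
time_s: 5.57
position: [464.2, -28.6, 160.3]
tcp_rot: [-0.0, 0.001, 1.0, 0.0]
ft_force: [0.8, -0.1, 0.7]
grip_width: 0.123
gripper_force: 30.0
```

drive_tool([
  {"x": -0.2,"y": 0.95,"z": 0,"wx": 0,"wy": 0,"wz": 0,"jaw": 0},
  {"x": -0.2,"y": 0.95,"z": 0,"wx": 0,"wy": 0,"wz": 0,"jaw": 0},
  {"x": -0.2,"y": 0.95,"z": 0,"wx": 0,"wy": 0,"wz": 0,"jaw": 0},
  {"x": -0.2,"y": 0.95,"z": 0,"wx": 0,"wy": 0,"wz": 0,"jaw": 0},
  {"x": 0,"y": 0,"z": 0,"wx": 0,"wy": 0,"wz": 0.75,"jaw": 0},
  {"x": 0,"y": 0,"z": 0,"wx": 0,"wy": 0,"wz": 0.75,"jaw": 0},
  {"x": 0,"y": 0,"z": 0.2,"wx": 0,"wy": 0,"wz": 0.75,"jaw": 0},
  {"x": 0,"y": 0,"z": 0,"wx": 0,"wy": 0,"wz": 0,"jaw": 0},
  {"x": 0,"y": 0,"z": 0,"wx": 0,"wy": 0,"wz": 0,"jaw": 0},
])

```text
time_s: 6.32
position: [484.0, 65.3, 155.1]
tcp_rot: [-0.001, 0.117, 0.993, -0.0]
ft_force: [0.2, 0.4, -1.0]
grip_width: 0.124
gripper_force: 30.0
```

```bash
python3 -c "
from h import *
for i in range(3): to(485,65.3,130,np.pi-.235); a=arm.capture('side')
cv2.imwrite('pics/side2.png',a[...,::-1]);t=arm.capture('top');cv2.imwrite('pics/top2.png',t[...,::-1])
cv2.imwrite('pics/c2.png',np.hstack([cv2.resize(a[130:205,195:295,::-1],(440,330),interpolation=2),cv2.resize(t[190:265,155:235,::-1],(352,330),interpolation=2)]))
"
```

```text
t 6.32 pos [484.   65.3 155.1] yaw 2.908 tilt [-0.001   0.0001] jaw 0.124 gf 30.0 F [ 0.2  0.4 -1. ] T [ 0.04  0.04 -0.02]
shift [-0.04  0.01  1.  ] wz 0.01
t 6.37 pos [484.2  65.2 155.3] yaw 2.907 tilt [-0.0006  0.    ] jaw 0.124 gf 30.0 F [-0.8 -0.3 -0.3] T [ 0.    0.   -0.03]
shift [-0.03  0.01  1.01] wz 0.01
t 6.42 pos [484.3  65.1 155.4] yaw 2.907 tilt [-0.0002 -0.    ] jaw 0.123 gf 30.0 F [-0.6  0.7 -0.6] T [0.04 0.06 0.06]
shift [-0.03  0.01  1.02] wz 0.0
```

View pics/c2.png

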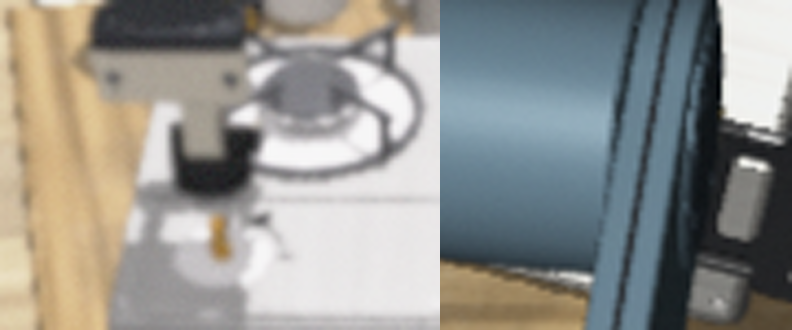

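The left side-view crop shows the knob upright in the fingers above the stem, with the skirt centre near side pixel (243,171) and the stem top near (244,180). The top view is blocked by the arm. I'll measure the skirt edges at sub-pixel level.

```bash
python3 -c "
from h import *
g=cv2.imread('pics/side2.png').astype(float).max(2)
for v in range(166,174):
    r=g[v]; th=70; 
    c=[u+ (r[u]-th)/(r[u]-r[u+1]) for u in range(225,262) if (r[u]-th)*(r[u+1]-th)<0]; print(v,np.round(c,2), r[228:260].astype(int))
h=cv2.cvtColor(cv2.imread('pics/side2.png'),cv2.COLOR_BGR2HSV)
for v in range(176,190): 
    row=h[v,236:254].astype(float); w=np.where((row[:,0]<35)&(row[:,0]>8),np.clip(row[:,1]-70,0,None),0); print(v,(w.sum()).round(),(w@np.arange(236,254)/max(w.sum(),1)).round(2))
p=arm.sense()['position']
for dz in(-22,-2): print(proj('side',[p+[0,0,dz]]))
print(proj('side',[485,65.3,106]),proj('side',[486,65.3,106]))
"
```

```text
166 [234.81 237.71 244.14 250.84] [227 231 232 230 222 175 113  60  49  60  74  74  74  73  75  74  71  64
  49  38  40  43  44  75 120 166 213 235 242 243 244 245]
167 [234.9  251.21] [229 232 232 231 221 182 117  65  45  42  43  46  45  47  50  45  44  43
  37  37  36  37  42  62 100 135 164 188 205 215 219 226]
168 [234.97 251.39] [229 231 231 229 221 188 129  68  39  37  43  40  39  45  41  43  42  43
  41  37  39  36  41  58  89 116 127 135 144 148 158 163]
169 [234.98 250.97] [227 229 227 226 220 191 130  69  41  37  44  38  41  38  36  41  37  37
  34  39  39  32  35  71 114 147 150 144 140 136 132 131]
170 [234.98 250.59] [220 217 216 215 206 179 126  69  42  33  35  40  35  40  40  40  36  39
  37  35  32  36  48  85 141 183 192 188 184 179 164 152]
171 [234.98 250.16] [197 180 181 177 173 153 110  69  44  34  34  38  40  37  38  39  35  39
  37  28  35  42  64 101 146 188 209 215 220 216 203 194]
172 [235.38 249.16] [164 155 154 152 149 138 111  81  52  38  40  30  33  36  37  40  37  36
  37  45  50  67  86 114 144 173 197 222 228 229 227 223]
173 [236.75 247.71] [147 142 144 144 140 135 118  96  82  66  57  47  47  46  43  48  48  47
  53  60  74  93 109 131 146 164 193 219 227 229 230 229]
176 0.0 0.0
177 0.0 0.0
178 0.0 0.0
179 31.0 244.26
180 132.0 244.15
181 159.0 244.16
182 134.0 244.18
183 116.0 244.34
184 139.0 244.29
185 181.0 244.47
186 225.0 244.72
187 178.0 244.96
188 47.0 244.85
189 0.0 0.0
[[242.71660725 170.42194093]]
[[242.07357313 163.43910492]]
[[243.79376672 179.67361582]] [[244.20859285 179.61936254]]
```

```bash
python3 -c "
from h import *
g=cv2.imread('pics/top0.png').astype(np.float32); g=cv2.GaussianBlur(g,(0,0),.7)
c=np.array([205.8,232.]); 
for it in range(3):
    pts=[]
    for a in np.arange(0,2*np.pi,.05):
        d=np.array([np.cos(a),np.sin(a)]); rs=np.arange(8.5,14,.1); p=c+rs[:,None]*d
        s=cv2.remap(g[...,0],p[:,0].astype(np.float32),p[:,1].astype(np.float32),1).ravel()
        k=np.argmax(abs(np.gradient(s))); pts.append(np.r_[p[k],rs[k]])
    pts=np.array(pts); m=np.median(pts[:,2]); ok=abs(pts[:,2]-m)<.8; q=pts[ok,:2]
    A=np.c_[q,np.ones(len(q))]; s=np.linalg.lstsq(A,(q**2).sum(1),rcond=None)[0]; c=s[:2]/2; print(c,m,ok.sum())
print(ray('top',*c,80))
"
```

```text
[205.54216125 231.42575576] 11.799999999999988 96
[205.42231267 231.354671  ] 11.999999999999988 103
[205.46590543 231.36386295] 11.999999999999988 103
[485.62210732  67.62021272  80.        ]
```

drive_tool([
  {"x": -0.07,"y": 0.07,"z": 0.3,"wx": 0,"wy": 0,"wz": 0.06,"jaw": 0},
  {"x": 0,"y": 0,"z": 0.4,"wx": 0,"wy": 0,"wz": 0.06,"jaw": 0},
  {"x": 0,"y": 0,"z": 0.2,"wx": 0,"wy": 0,"wz": 0,"jaw": 0},
  {"x": 0,"y": 0,"z": 0.1,"wx": 0,"wy": 0,"wz": 0,"jaw": 0},
  {"x": 0,"y": 0,"z": 0.08,"wx": 0,"wy": 0,"wz": 0,"jaw": 0},
  {"x": 0,"y": 0,"z": 0.06,"wx": 0,"wy": 0,"wz": 0,"jaw": 0},
  {"x": 0,"y": 0,"z": 0,"wx": 0,"wy": 0,"wz": 0,"jaw": 0},
])

```text
time_s: 7.1
position: [486.0, 66.4, 126.5]
tcp_rot: [-0.001, 0.124, 0.992, -0.0]
ft_force: [-0.9, -0.9, -1.6]
grip_width: 0.126
gripper_force: 30.0
```

```bash
python3 -c "
from h import *
to(486.4,66.5,113.5,np.pi-.245)
"
```

```text
t 7.1 pos [486.   66.4 126.5] yaw 2.893 tilt [-0.0011 -0.0002] jaw 0.126 gf 30.0 F [-0.9 -0.9 -1.6] T [-0.09  0.19 -0.  ]
shift [-0.01  0.01  0.52] wz -0.04
```

drive_tool([
  {"x": 0,"y": 0,"z": 0.08,"wx": 0,"wy": 0,"wz": 0,"jaw": 0},
  {"x": 0,"y": 0,"z": 0.08,"wx": 0,"wy": 0,"wz": 0,"jaw": 0},
  {"x": 0,"y": 0,"z": 0,"wx": 0,"wy": 0,"wz": 0,"jaw": 0},
])

```text
time_s: 7.35
position: [486.1, 66.4, 122.6]
tcp_rot: [-0.0, 0.124, 0.992, -0.0]
ft_force: [-1.9, -1.1, -0.6]
grip_width: 0.13
gripper_force: 30.0
```

```bash
python3 -c "
from h import *
for i in range(3): to(486.4,66.5,113.5,np.pi-.245);arm.capture('top')
"
```

```text
t 7.35 pos [486.1  66.4 122.6] yaw 2.893 tilt [-0.0007 -0.0002] jaw 0.13 gf 30.0 F [-1.9 -1.1 -0.6] T [-0.26  0.29  0.05]
shift [-0.01  0.01  0.36] wz -0.04
t 7.4 pos [486.1  66.4 122.6] yaw 2.893 tilt [-0.0008 -0.0002] jaw 0.123 gf 30.0 F [-2.4 -1.  -1.5] T [-0.28  0.36 -0.01]
shift [-0.01  0.01  0.37] wz -0.04
t 7.45 pos [486.1  66.4 122.7] yaw 2.893 tilt [-0.0008 -0.0002] jaw 0.129 gf 30.0 F [-1.5 -2.1 -1.8] T [-0.34  0.37 -0.02]
shift [-0.01  0.01  0.37] wz -0.04
```

drive_tool([
  {"x": 0.013,"y": -0.015,"z": 0.08,"wx": 0,"wy": 0,"wz": 0,"jaw": 0},
  {"x": 0,"y": 0,"z": 0.08,"wx": 0,"wy": 0,"wz": 0,"jaw": 0},
  {"x": 0,"y": 0,"z": 0.08,"wx": 0,"wy": 0,"wz": 0,"jaw": 0},
  {"x": 0,"y": 0,"z": 0,"wx": 0,"wy": 0,"wz": 0,"jaw": 0},
])

```text
time_s: 7.83
position: [486.0, 66.3, 116.5]
tcp_rot: [-0.0, 0.124, 0.992, 0.0]
ft_force: [-1.1, -0.5, -0.5]
grip_width: 0.122
gripper_force: 30.0
```

```bash
python3 -c "
from h import *
for i in range(2): to(486.4,66.5,113.5,np.pi-.245);arm.capture('top')
"
```

```text
t 7.83 pos [486.   66.3 116.5] yaw 2.893 tilt [-0.0002  0.0002] jaw 0.122 gf 30.0 F [-1.1 -0.5 -0.5] T [-0.15  0.33 -0.01]
shift [-0.01  0.01  0.12] wz -0.04
t 7.88 pos [486.   66.3 116.6] yaw 2.893 tilt [-0.0003  0.0002] jaw 0.126 gf 30.0 F [-0.8 -1.3 -1.6] T [-0.13  0.33  0.02]
shift [-0.01  0.01  0.12] wz -0.04
```

drive_tool([
  {"x": 0,"y": 0,"z": 0.08,"wx": 0,"wy": 0,"wz": 0,"jaw": 0},
  {"x": 0,"y": 0,"z": 0.08,"wx": 0,"wy": 0,"wz": 0,"jaw": 0},
  {"x": 0,"y": 0,"z": 0.06,"wx": 0,"wy": 0,"wz": 0,"jaw": 0},
  {"x": 0,"y": 0,"z": 0.06,"wx": 0,"wy": 0,"wz": 0,"jaw": 0},
  {"x": 0,"y": 0,"z": 0,"wx": 0,"wy": 0,"wz": 0,"jaw": 0},
])

```text
time_s: 8.35
position: [486.1, 66.2, 110.1]
tcp_rot: [0.0, 0.124, 0.992, -0.0]
ft_force: [-4.5, -1.0, 6.4]
grip_width: 0.122
gripper_force: 30.0
```

```bash
python3 -c "
from h import *
for i in range(2): to(486.4,66.5,107.5,np.pi-.245);arm.capture('top')
"
```

```text
t 8.35 pos [486.1  66.2 110.1] yaw 2.893 tilt [ 0.0003 -0.0001] jaw 0.122 gf 30.0 F [-4.5 -1.   6.4] T [-0.2   0.79 -0.02]
shift [-0.01  0.01  0.11] wz -0.04
t 8.4 pos [486.1  66.2 110.3] yaw 2.893 tilt [ 0.0003 -0.0001] jaw 0.128 gf 30.0 F [-4.2 -2.   6.2] T [-0.17  0.76 -0.03]
shift [-0.01  0.01  0.11] wz -0.04
```

drive_tool([
  {"x": 0.02,"y": -0.01,"z": 0.06,"wx": 0,"wy": 0,"wz": 0,"jaw": 0},
  {"x": 0,"y": 0,"z": 0.06,"wx": 0,"wy": 0,"wz": 0,"jaw": 0},
  {"x": 0,"y": 0,"z": 0.04,"wx": 0,"wy": 0,"wz": 0,"jaw": 0},
  {"x": 0,"y": 0,"z": 0,"wx": 0,"wy": 0,"wz": 0,"jaw": 0},
  {"x": 0,"y": 0,"z": 0,"wx": 0,"wy": 0,"wz": 0,"jaw": 0},
])

```text
time_s: 8.87
position: [486.2, 66.2, 107.2]
tcp_rot: [0.001, 0.124, 0.992, 0.0]
ft_force: [-5.2, 0.1, 10.5]
grip_width: 0.127
gripper_force: 30.0
```

```bash
python3 -c "
from h import *
for i in range(2): to(486.4,66.5,107.5,np.pi-.245);arm.capture('top')
"
```

```text
t 8.87 pos [486.2  66.2 107.2] yaw 2.893 tilt [ 0.0019 -0.0001] jaw 0.127 gf 30.0 F [-5.2  0.1 10.5] T [-0.11  0.94 -0.01]
shift [-0.01  0.02 -0.01] wz -0.04
t 8.92 pos [486.2  66.2 107.3] yaw 2.893 tilt [ 0.002  -0.0001] jaw 0.126 gf 30.0 F [-4.4 -0.6 11.3] T [-0.11  0.93 -0.  ]
shift [-0.01  0.01 -0.01] wz -0.04
```

drive_tool([
  {"x": 0.02,"y": 0,"z": 0.04,"wx": 0,"wy": 0,"wz": 0,"jaw": 0},
  {"x": 0.01,"y": 0,"z": 0.04,"wx": 0,"wy": 0,"wz": 0,"jaw": 0},
  {"x": 0,"y": 0,"z": 0,"wx": 0,"wy": 0,"wz": 0,"jaw": 0},
  {"x": 0,"y": 0,"z": 0,"wx": 0,"wy": 0,"wz": 0,"jaw": 0},
])

```text
time_s: 9.3
position: [486.4, 66.2, 106.9]
tcp_rot: [0.002, 0.124, 0.992, 0.0]
ft_force: [-7.5, 0.1, 23.6]
grip_width: 0.124
gripper_force: 30.0
```

```bash
python3 -c "
from h import *
for i in range(2): to(486.4,66.5,107.5,np.pi-.245);arm.capture('top')
a=arm.capture('side');cv2.imwrite('pics/c3.png',cv2.resize(a[130:205,195:295,::-1],(600,450),interpolation=2))
"
```

```text
t 9.3 pos [486.4  66.2 106.9] yaw 2.893 tilt [ 0.0045 -0.0005] jaw 0.124 gf 30.0 F [-7.5  0.1 23.6] T [-0.14  1.38 -0.01]
shift [ 0.    0.01 -0.02] wz -0.04
t 9.35 pos [486.4  66.2 106.9] yaw 2.893 tilt [ 0.0045 -0.0005] jaw 0.125 gf 30.0 F [-6.9 -0.5 22.7] T [-0.19  1.41 -0.03]
shift [ 0.    0.01 -0.02] wz -0.04
```

View pics/c3.png

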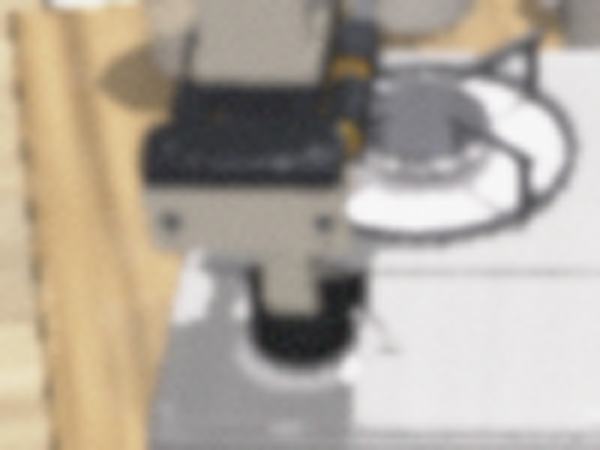

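The side view shows the knob seated on the bezel, skirt near crop (300,340), and the force jump to 23 N means the push stop is reached. Now I'll turn it anticlockwise, which is negative wz.

drive_tool([
  {"x": 0.01,"y": 0,"z": -0.01,"wx": 0,"wy": 0,"wz": -0.4,"jaw": 0},
  {"x": 0,"y": 0,"z": 0,"wx": 0,"wy": 0,"wz": -0.5,"jaw": 0},
  {"x": 0,"y": 0,"z": 0,"wx": 0,"wy": 0,"wz": -0.5,"jaw": 0},
  {"x": 0,"y": 0,"z": 0,"wx": 0,"wy": 0,"wz": -0.5,"jaw": 0},
  {"x": 0,"y": 0,"z": 0,"wx": 0,"wy": 0,"wz": -0.5,"jaw": 0},
  {"x": 0,"y": 0,"z": 0,"wx": 0,"wy": 0,"wz": -0.5,"jaw": 0},
  {"x": 0,"y": 0,"z": 0,"wx": 0,"wy": 0,"wz": 0,"jaw": 0},
])

```text
time_s: 10.03
position: [486.2, 66.2, 106.9]
tcp_rot: [0.002, -0.029, 1.0, -0.0]
ft_force: [-6.5, -1.6, 21.2]
grip_width: 0.127
gripper_force: 30.0
```

```bash
python3 -c "
from h import *
for i in range(2): to(486.4,66.5,107.5,np.pi+.955);arm.capture('top')
"
```

```text
t 10.03 pos [486.2  66.2 106.9] yaw -3.084 tilt [ 0.0045 -0.0007] jaw 0.127 gf 30.0 F [-6.5 -1.6 21.2] T [-0.25  1.25 -0.  ]
shift [-0.01  0.01 -0.02] wz -8.57
t 10.08 pos [486.2  66.2 106.9] yaw -3.086 tilt [ 0.0046 -0.0006] jaw 0.123 gf 30.0 F [-6.3 -0.6 21.5] T [-0.19  1.33 -0.02]
shift [-0.01  0.01 -0.02] wz -8.59
```

Pressing stays at about 21 N, so I'll keep turning.

drive_tool([
  {"x": 0,"y": 0,"z": 0,"wx": 0,"wy": 0,"wz": -0.6,"jaw": 0},
  {"x": 0,"y": 0,"z": 0,"wx": 0,"wy": 0,"wz": -0.6,"jaw": 0},
  {"x": 0,"y": 0,"z": 0,"wx": 0,"wy": 0,"wz": -0.6,"jaw": 0},
  {"x": 0,"y": 0,"z": 0,"wx": 0,"wy": 0,"wz": -0.6,"jaw": 0},
  {"x": 0,"y": 0,"z": 0,"wx": 0,"wy": 0,"wz": -0.6,"jaw": 0},
  {"x": 0,"y": 0,"z": 0,"wx": 0,"wy": 0,"wz": -0.6,"jaw": 0},
  {"x": 0,"y": 0,"z": 0,"wx": 0,"wy": 0,"wz": -0.6,"jaw": 0},
  {"x": 0,"y": 0,"z": 0,"wx": 0,"wy": 0,"wz": -0.6,"jaw": 0},
  {"x": 0,"y": 0,"z": 0,"wx": 0,"wy": 0,"wz": -0.6,"jaw": 0},
  {"x": 0,"y": 0,"z": 0,"wx": 0,"wy": 0,"wz": -0.6,"jaw": 0},
  {"x": 0,"y": 0,"z": 0,"wx": 0,"wy": 0,"wz": -0.6,"jaw": 0},
  {"x": 0,"y": 0,"z": 0,"wx": 0,"wy": 0,"wz": 0,"jaw": 0},
])

```text
time_s: 11.13
position: [486.1, 65.8, 106.9]
tcp_rot: [0.002, -0.366, 0.931, -0.001]
ft_force: [-7.4, -2.6, 21.2]
grip_width: 0.126
gripper_force: 30.0
```

```bash
python3 -c "
from h import *
for i in range(2): to(486.4,66.5,107.5,np.pi+.955);arm.capture('top')
"
```

```text
t 11.13 pos [486.1  65.8 106.9] yaw -2.392 tilt [ 0.0043 -0.0013] jaw 0.126 gf 30.0 F [-7.4 -2.6 21.2] T [-0.4   1.4  -0.01]
shift [-0.03  0.01 -0.02] wz -1.96
t 11.18 pos [486.1  65.8 106.9] yaw -2.395 tilt [ 0.0043 -0.0013] jaw 0.129 gf 30.0 F [-6.  -1.9 20.6] T [-0.4   1.37 -0.06]
shift [-0.03  0.01 -0.02] wz -1.99
```

drive_tool([
  {"x": 0,"y": 0,"z": 0,"wx": 0,"wy": 0,"wz": -0.6,"jaw": 0},
  {"x": 0,"y": 0,"z": 0,"wx": 0,"wy": 0,"wz": -0.6,"jaw": 0},
  {"x": 0,"y": 0,"z": 0,"wx": 0,"wy": 0,"wz": -0.6,"jaw": 0},
  {"x": 0,"y": 0,"z": 0,"wx": 0,"wy": 0,"wz": -0.3,"jaw": 0},
  {"x": 0,"y": 0,"z": 0,"wx": 0,"wy": 0,"wz": 0,"jaw": 0},
  {"x": 0,"y": 0,"z": 0,"wx": 0,"wy": 0,"wz": 0,"jaw": 0},
])

```text
time_s: 11.73
position: [486.4, 65.7, 106.9]
tcp_rot: [0.002, -0.465, 0.886, -0.002]
ft_force: [-5.9, -3.6, 20.3]
grip_width: 0.123
gripper_force: 30.0
```

```bash
python3 -c "
from h import *
for i in range(3): to(486.4,66.5,107.5,np.pi+1.01);arm.capture('top')
"
```

```text
t 11.73 pos [486.4  65.7 106.9] yaw -2.175 tilt [ 0.0048 -0.0015] jaw 0.123 gf 30.0 F [-5.9 -3.6 20.3] T [-0.53  1.3  -0.09]
shift [-0.03  0.02 -0.02] wz -0.42
t 11.78 pos [486.3  65.7 106.9] yaw -2.175 tilt [ 0.0048 -0.0015] jaw 0.124 gf 30.0 F [-6.7 -2.6 20.1] T [-0.49  1.28 -0.06]
shift [-0.03  0.02 -0.02] wz -0.42
t 11.83 pos [486.4  65.7 107. ] yaw -2.176 tilt [ 0.0048 -0.0015] jaw 0.123 gf 30.0 F [-6.7 -3.1 20.4] T [-0.48  1.27  0.03]
shift [-0.03  0.02 -0.02] wz -0.42
```

drive_tool([
  {"x": 0,"y": 0,"z": 0,"wx": 0,"wy": 0,"wz": -0.4,"jaw": 0},
  {"x": 0,"y": 0,"z": 0,"wx": 0,"wy": 0,"wz": -0.4,"jaw": 0},
  {"x": 0,"y": 0,"z": 0,"wx": 0,"wy": 0,"wz": 0,"jaw": 0},
  {"x": 0,"y": 0,"z": 0,"wx": 0,"wy": 0,"wz": 0,"jaw": 0},
])

```text
time_s: 12.22
position: [486.4, 65.7, 106.9]
tcp_rot: [0.002, -0.501, 0.865, -0.002]
ft_force: [-5.8, -2.7, 21.0]
grip_width: 0.122
gripper_force: 30.0
```

```bash
python3 -c "
from h import *
for i in range(4): to(486.4,66.5,107.5,np.pi+1.01);a=arm.capture('side')
cv2.imwrite('pics/c4.png',cv2.resize(a[130:205,195:295,::-1],(600,450),interpolation=2))
"
```

```text
t 12.22 pos [486.4  65.7 106.9] yaw -2.092 tilt [ 0.0049 -0.0016] jaw 0.122 gf 30.0 F [-5.8 -2.7 21. ] T [-0.53  1.22 -0.05]
shift [-0.03  0.02 -0.02] wz 0.38
t 12.27 pos [486.4  65.7 107. ] yaw -2.092 tilt [ 0.0049 -0.0016] jaw 0.127 gf 30.0 F [-5.5 -2.7 19.9] T [-0.51  1.22 -0.05]
shift [-0.03  0.02 -0.02] wz 0.38
t 12.32 pos [486.4  65.6 107. ] yaw -2.092 tilt [ 0.0049 -0.0016] jaw 0.129 gf 30.0 F [-6.2 -3.4 20.5] T [-0.52  1.22 -0.03]
shift [-0.03  0.02 -0.02] wz 0.38
t 12.37 pos [486.4  65.7 106.9] yaw -2.092 tilt [ 0.0049 -0.0015] jaw 0.127 gf 30.0 F [-6.1 -2.9 21.2] T [-0.52  1.25  0.01]
shift [-0.03  0.02 -0.02] wz 0.38
```

View pics/c4.png

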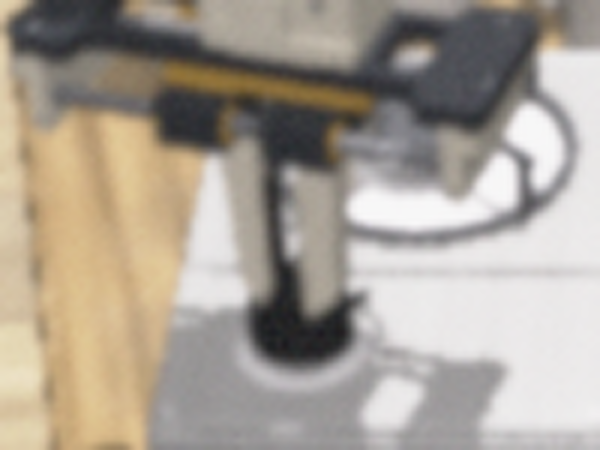

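drive_tool([
  {"x": 0,"y": 0,"z": 0,"wx": 0,"wy": 0,"wz": -0.4,"jaw": 0},
  {"x": 0,"y": 0,"z": 0,"wx": 0,"wy": 0,"wz": -0.4,"jaw": 0},
  {"x": 0,"y": 0,"z": 0,"wx": 0,"wy": 0,"wz": 0,"jaw": 0},
  {"x": 0,"y": 0,"z": 0,"wx": 0,"wy": 0,"wz": 0,"jaw": 0},
])

```text
time_s: 12.75
position: [486.4, 65.7, 106.9]
tcp_rot: [0.002, -0.537, 0.844, -0.002]
ft_force: [-6.5, -2.2, 21.0]
grip_width: 0.131
gripper_force: 30.0
```

```bash
python3 -c "
from h import *
T=[]
for i in range(8): arm.capture('side'); T.append(arm.sense()['wrist_torque'][2])
print(np.round(T,3)); to(486.4,65.7,107,np.pi+1.05)
"
```

```text
[-0.021 -0.073 -0.003 -0.107 -0.019 -0.132 -0.085 -0.076]
t 13.15 pos [486.5  65.7 107. ] yaw -2.008 tilt [ 0.005  -0.0015] jaw 0.123 gf 30.0 F [-5.7 -3.6 20.4] T [-0.53  1.29 -0.08]
shift [-0.  0. -0.] wz 0.8
```

```bash
python3 -c "
from plant import arm
print(arm.finish_job())"
```

```text
the job is handed in; nothing more can be done
None
```

I handed the job in at about 13 s. The knob is home on the stem, pressed in with about 20 N, turned about 1.38 rad (the tap itself at least about 0.98 rad) and still gripped. I saw a slight torque rise but no clear stop, and no verdict came back.

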